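# Tap a hardness sample central on its rocking table and swing the gauge over it

### The job

The fused-plastic sample standing on end on the small round rocking table of the hardness stand is off centre, so the table leans. Nudge it with light fingertip taps, low down, until it stands in the middle of the table, without tipping it over, gripping it or lifting it; then push the gauge on its swing arm round with the fingers (no gripping) until the arm stops over the sample. Leave the other things on the bench where they are.

Things in the scene. Friction and masses are not known exactly. Their poses are not given: they have to be found in the camera images.
- sample_foot (a point): centre of the underside of the sample: a sawn block of mottled fused plastic set on end, 48 mm along its x, 36 mm along its y, 62 mm tall along its z (up), about 0.12 kg. It stands loose on the round table, 8 to 17 mm off centre and somewhat turned; its turn does not matter. Pushed low (fingertips 8 to 15 mm above the table) it slides; pushed near its top it topples. It slides with about 1 N and stops when the finger stops.
- sample: the same block; the same origin and axes as sample_foot (origin at the centre of its underside, z up)
- table_centre (a point): centre of the upper face of the stand's round steel table, 75 mm across, 9 mm thick at the rim, with engraved rings 61 and 41 mm across; z is its normal. The face is about 62 mm above the bench. The table rocks on a sprung ball seat about this point, up to about 5 degrees every way: it leans towards the side where the sample stands and comes level when the sample is central.
- stand: the hardness stand, fixed: grey base plate 250 x 120 mm, its top 20 mm above the bench. Origin on the bench under the middle of the round table; its x points from there to the steel column (25 mm thick, axis at x = 140 mm, with a clamp knob at its back), which carries the swing arm at the top. z up. The base plate reaches from x = -60 to 190 mm and y = -60 to 60 mm.
- column_axis (a point): point on the column's axis, the upright axis the arm swings about, 196 mm above the bench; axes as the stand's
- swing_arm (a joint): angle of the swing arm: 0 at its stop, with the gauge exactly over the middle of the round table; at the start it is parked 1.15 to 1.5 rad away on the stand's +y side; seen from above it grows clockwise and falls to 0 as the gauge is pushed home. The stop is a rubber sleeve that gives a few mm when pushed hard. It turns stiffly and stays where it is left; about 1 N at the gauge moves it.
- gauge_body (a point): centre of the gauge's black body at the end of the swing arm, 140 mm from the column axis and 200 mm above the bench: 46 mm wide along the swing direction (its y), 30 mm along the arm (its x, pointing from the gauge to the column at every angle), 58 mm tall (171 to 229 mm above the bench), flat-sided, with a white dial on the face away from the column and a small steel button on top up to 235 mm above the bench. To bring it home it is pushed on its flat +y side.
- gauge_tip (a point): tip of the indenter under the gauge, 140 mm above the bench, so 16 mm above the sample's top when swung over it
- marker: bystander: black marker 136 mm long, lying by the stand; origin under its middle
- spare_cube: bystander: another plastic sample, a 50 mm cube, on the bench by the stand; origin under its middle
- spare_flat: bystander: another plastic sample, 40 x 50 mm and 22 mm high, on the bench by the stand; origin under its middle
- tape_measure: bystander: pocket tape measure lying on its side, 65 x 84 mm, 35 mm high, by the stand; origin under its middle
- sanding_block: bystander: cork sanding block 63 x 111 mm, 29 mm high; origin under its middle
- tin_can: bystander: empty tin 74 mm across, 105 mm high; origin under its middle
- chip_jar: bystander: jar of granules with a yellow lid, 66 mm across, 96 mm high; origin under its middle
- flat_file: bystander: flat file with a wooden handle, 310 mm long; origin under its middle
There are look-alikes about, which are no part of the job. Leave any turquoise or yellow look-alike of the sample alone.

How it is judged:
By the outcome, as a careful person would: the job done as asked, in the order asked, and still so for the second after the job is handed in, with the robot touching nothing.
It also fails if it takes over 70 s, if anything falls off the work surface, if the arm or the gripper's body presses on something with over 40 N, if the wrist force passes 120 N, or if a joint passes its speed limit or range.

### The arm

A 6-joint arm with a two-finger parallel gripper is mounted at the origin on a cart in front of the work surface, level with it; the furniture and walls round the work are solid. World frame = base frame: x ahead of the robot, y to its left, z up, the work surface at z = 0. Lengths are in m, angles in rad, forces in N, time in s.
With the tool pointing down it reaches from about 0.35 to 0.775 m from the base axis. Payload 5.5 kg.
Tool frame: the origin (TCP) lies on the centre line of the jaws, within the pads' length; the fingertips stand 11 mm ahead of it and the grasp point (between the pads) lies 8 mm behind it; z points along the fingers, y is the line along which they close (so a half turn about z gives the same grasp; the last joint's range is limited). The gripper opens to 85 mm and grips with 20 to 120 N. Pads are 22 mm wide; open, the fingers measure 114 mm over their backs; the gripper's body (76 mm by 85 mm) begins 54 mm behind the grasp point. The pads swing forward as they close: fully open they stand 13 mm farther back than shut.
Start: joints at [-1.465, 0.313, 0.046, 1.304, 0, 1.431], TCP at [0.14, -0.558, 0.242] pointing down, gripper open.
Joint ranges: [-2.76, 2.76], [-0.86, 1.69], [-1.03, 1.26], [-2.2, 2.34], [-1.47, 1.5], [-3.14, 3.14]. Speed limits (rad/s): [2.57, 2.57, 3.14, 3.14, 3.14, 3.14].

### API

Orientations are given as a unit quaternion [w, x, y, z].
In Python, from workcell import get_state, eyes, env gives the robot as it stands.
- The arm moves only by the shell command python3 -m inch 'ROWS' [OPENING] [FORCE]. ROWS is JSON, one flat list of numbers, 4 for each row, row after row: the shift along the tool's x, y, z in cm, then the turn about the tool's z in rad. A call has exactly 5 rows; each row shifts and turns the commanded pose from where the row before left it, along the tool's axes as they then stand; what a row does not reach is not made up. A row lasts 1/12 s, in which the tool goes at most 41.7 mm and 7.16 degrees, less where a joint would pass 70% of its speed; a pose out of reach is approached as far as the arm can. A call is refused whole if a number of a shift passes 4.17 or a number of a turn 0.125, either way. A call with a gripper value outside its range is refused whole. OPENING is the opening, from -1 (shut) to 1 (fully open), set as the call begins (- or left out, the last holds). The fingers move at their own pace and stop on an object; FORCE is the grip in N (left out, the last holds). Time passes only in rows, so rows that do not move let the fingers close, or fill a call up. It gives the time, the measured TCP pose, the force, the opening and the grip force at its end, in the units of the state.
- get_state(): the state, without advancing time (a new reading comes with each control period).
- eyes.read_camera(name): name is "scene" or "top" or "wrist"; returns the picture (480x640x3 uint8, red, green, blue); there is no depth.
- eyes.camera_info(name): a dict with "fovy" (degrees; the focal length in pixels is half the picture's height over the tangent of half this angle, whatever the lens; pixels are square), "cx", "cy" (the principal point, pixels), "D" ([k1, k2, p1, p2, k3] as OpenCV has them; the pictures are not rectified), "xyz" and "orientation" of the camera in the world. Camera axes: x right, y down, z forward; pixel columns grow to the right and rows downward; lengths in m; the calibration is good to about 2 mm. A picture is of the moment at which its call begins: read the wrist's pose just before it. camera_info takes no time and is no camera call; for the wrist camera it gives the pose at the moment of the call.
- env.hand_in(): hands the job in; it is judged then, once.
The state is a dict: "clock": time; "joint_pos": joint angles; "qvel": joint speeds; "tau": joint torques, N m; "tcp_pos": TCP position; "orientation": TCP orientation; "wrist_force": force on the tool from outside, world axes, zero at the start; "ft_torque": the same for the moment, N m; "finger_gap": finger opening in m; "grip_force": force on a finger pad.
Only numpy, scipy, OpenCV 4.12 (cv2) and the standard library are available. Lean on these libraries where they do the work, as an engineer would, in place of code of your own. Each camera call takes 0.05 s, during which the arm holds its last target. There are 200 camera calls.

## Working session

There is one attempt and no reset: what is moved stays moved. The work goes in short steps, Python scripts to look and compute and a shell command to move; the robot and the scene stay as the last step left them, time stands still between calls to the robot, and variables do not carry over. Pictures are saved under pics/ and viewed, at most 10 in all, crops included, and the job is handed in when it is done.

```bash
mkdir -p pics; ls
cat > h.py <<'E'
import numpy as np, cv2
from workcell import get_state, eyes, env
from scipy.spatial.transform import Rotation as R
def rot(q): return R.from_quat([q[1],q[2],q[3],q[0]]).as_matrix()
def cam(n):
    i=eyes.camera_info(n); f=240/np.tan(np.radians(i['fovy'])/2)
    K=np.array([[f,0,i['cx']],[0,f,i['cy']],[0,0,1.]])
    return K,np.array(i['D'],float),np.array(i['xyz']),rot(i['orientation'])
def ray(c,uv):
    K,D,o,Rm=c; p=cv2.undistortPoints(np.array(uv,float).reshape(-1,1,2),K,D)[:,0]
    d=np.c_[p,np.ones(len(p))]@Rm.T; return o,d
def onz(c,uv,z):
    o,d=ray(c,uv); return o+d*((z-o[2])/d[:,2])[:,None]
def proj(c,P):
    K,D,o,Rm=c; P=(np.array(P,float).reshape(-1,3)-o)@Rm
    return cv2.projectPoints(P,np.zeros(3),np.zeros(3),K,D)[0][:,0]
E
python3 - <<'E'
from h import *
for n in ['scene','top']:
    c=cam(n); im=eyes.read_camera(n)[:,:,::-1]; cv2.imwrite(f'pics/{n}0.png',im)
    print(n,c[0][0,0],c[1],c[2],c[3].round(3).tolist())
s=get_state(); print(s)
E
```

```text
pics
scene 521.9867506133697 [-0.01551545  0.          0.          0.          0.        ] [-0.14837358  0.76788509  1.03023552] [[-0.707, -0.471, 0.528], [-0.707, 0.469, -0.529], [0.002, -0.747, -0.665]]
top 558.2340561726512 [-0.07878597  0.          0.          0.          0.        ] [0.39332771 0.05321948 1.55194708] [[0.006, -0.995, 0.096], [-1.0, -0.006, 0.001], [-0.0, -0.096, -0.995]]
{'clock': 0.1, 'joint_pos': array([-1.46460126e+00,  3.13899071e-01,  4.51092121e-02,  1.30357786e+00,
        7.85949833e-07,  1.43121313e+00]), 'qvel': array([ 4.38220877e-05, -1.38756997e-03,  1.37901573e-03,  1.86213503e-05,
        6.92643911e-04,  3.19944962e-04]), 'tau': array([ 1.84470497e-03, -4.81722593e+01,  2.99245584e+01,  1.27307742e-02,
       -8.20181708e-05, -3.14352043e-06]), 'tcp_pos': array([ 0.13985928, -0.55729843,  0.24151973]), 'orientation': array([-7.85581148e-04,  9.92458322e-01,  1.22580020e-01,  1.35087919e-05]), 'wrist_force': array([-0.17031081, -0.14536572, -0.70940631]), 'ft_torque': array([-0.0357654 , -0.05387595, -0.01766658]), 'grip_force': 0.0, 'finger_gap': 0.08531141594203781}
```

View pics/scene0.png

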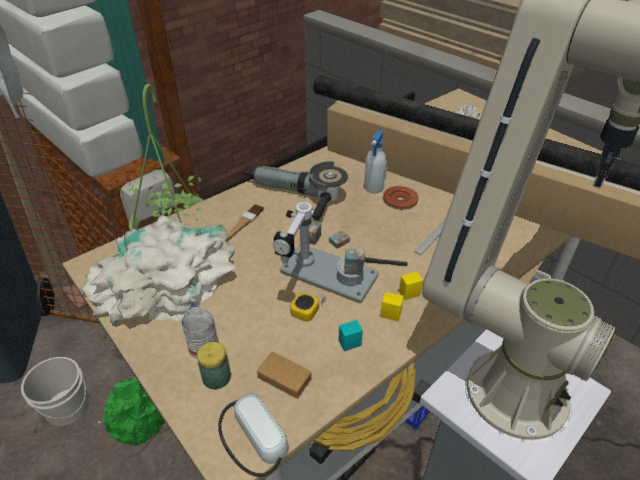

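View pics/top0.png

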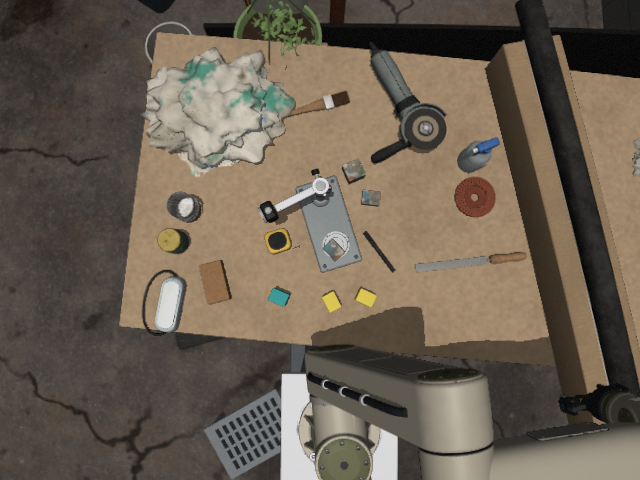

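Both views show the stand: column at top (320,186), sample on the round table at top (335,248) / scene (352,262), and gauge at top (267,210). Look-alikes of the sample in the top view: turquoise (280,297), yellow (332,301) and (366,297), spare cube (354,170), spare flat (371,197). I choose the mottled block on the table and check it in a close crop.

Run:
```python
from h import *
a=cv2.imread('pics/top0.png')[160:280,250:390]; b=cv2.imread('pics/scene0.png')[195:305,265:395]
a=cv2.resize(a,None,fx=4,fy=4,interpolation=cv2.INTER_CUBIC)[:, :400*2]
b=cv2.resize(b[40:,60:],(240,240),interpolation=cv2.INTER_CUBIC)
o=np.zeros((480,800,3),np.uint8); o[:,:560]=a; o[:240,560:]=b; cv2.imwrite('pics/c1.png',o)
im=cv2.imread('pics/top0.png'); c=cam('top')
hsv=cv2.cvtColor(im,cv2.COLOR_BGR2HSV)
m=((hsv[...,1]<75)&(hsv[...,2]>70)).astype(np.uint8); 
z=np.zeros_like(m); z[165:285,285:375]=m[165:285,285:375]
n,l,st,ce=cv2.connectedComponentsWithStats(z); print(st[1:][st[1:,4]>100])
k=1+np.argmax(st[1:,4]); cn=cv2.findContours((l==k).astype(np.uint8),0,2)[0]
r=cv2.minAreaRect(np.vstack(cn)); print(r, onz(c,cv2.boxPoints(r),.02).round(4).tolist())
print(onz(c,[[320,186],[267,210],[335,248]],.2).round(3).tolist(),onz(c,[[335,248]],.124))
```

```text
[[ 342  165   24   14  247]
 [ 285  174   78   99 3915]
 [ 361  189   14   17  179]]
((320.1990051269531, 222.96348571777344), (96.51261138916016, 58.720619201660156), 72.47443389892578) [[0.6645, 0.1738, 0.02], [0.7153, 0.0183, 0.02], [0.4592, -0.0624, 0.02], [0.41, 0.0909, 0.02]]
[[0.633, 0.056, 0.2], [0.573, 0.185, 0.2], [0.481, 0.018, 0.2]] [[0.485467   0.01651961 0.124     ]]
```

View pics/c1.png

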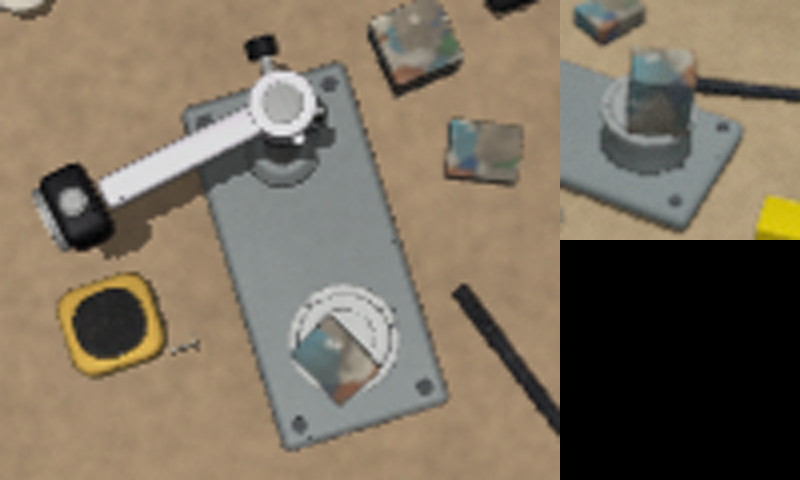

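The crop shows the mottled block standing turned about 45° on the ringed round table, its top corners at crop (330,315), (290,355), (340,405), (380,365) — the right one. The gauge is parked to the left and the spare samples are separate.

Run:
```python
from h import *
c=cam('top'); f=lambda p:[[250+x/4,160+y/4] for x,y in p]
C=onz(c,f([(185,108),(343,63),(446,402),(287,449)]),.02); print(C.round(4).tolist())
print([np.linalg.norm(C[i]-C[i-1]).round(4) for i in range(4)])
top=(C[0]+C[1])/2;bot=(C[2]+C[3])/2;ux=(top-bot)/np.linalg.norm(top-bot)
print('yaw',np.arctan2(ux[1],ux[0]),'tc',bot+.06*ux,top-.19*ux,'col',bot+.2*ux)
print('tc ring',onz(c,f([(343,340)]),.062))
S=onz(c,f([(330,315),(290,355),(340,405),(380,365)]),.124);print(S.round(4).tolist(),S.mean(0),[np.linalg.norm(S[i]-S[i-1]).round(4) for i in range(4)])
print('gauge',onz(c,f([(75,205)]),.235))
s=get_state();w=cam('wrist');T=rot(s['orientation']);print('cam in tool',T.T@(w[2]-s['tcp_pos']),(T.T@w[3]).round(3).tolist(),w[0][0,0])
```

```text
[[0.6613, 0.1221, 0.02], [0.6937, 0.0124, 0.02], [0.4582, -0.059, 0.02], [0.4254, 0.0499, 0.02]]
[np.float64(0.2467), np.float64(0.1144), np.float64(0.2461), np.float64(0.1137)]
yaw 0.2957652135660479 tc [0.49922417 0.01292631 0.02      ] [0.49577438 0.01187515 0.02      ] col [0.63314528 0.05373238 0.02      ]
tc ring [[0.49751755 0.01294787 0.062     ]]
[[0.5092, 0.023, 0.124], [0.4834, 0.0485, 0.124], [0.4515, 0.0164, 0.124], [0.4773, -0.0091, 0.124]] [0.48034146 0.01970745 0.124     ] [np.float64(0.0453), np.float64(0.0363), np.float64(0.0452), np.float64(0.0363)]
gauge [[0.56494476 0.17729847 0.235     ]]
cam in tool [ 0.07605818 -0.00033015 -0.13112931] [[0.0, -0.956, -0.295], [1.0, 0.001, -0.001], [0.001, -0.295, 0.956]] 422.2028623894271
```

```bash
python3 -m inch '[0,0,-0.6,-0.108,0,0,-0.6,-0.108,0,0,-0.6,-0.108,0,0,-0.6,-0.108,0,0,-0.6,-0.108]' -1 20
python3 -m inch '[3.3,-0.75,0,0,3.3,-0.75,0,0,3.3,-0.75,0,0,3.3,-0.75,0,0,3.3,-0.75,0,0]'
python3 -m inch '[3.3,-0.75,0,0,3.3,-0.75,0,0,3.3,-0.75,0,0,3.3,-0.75,0,0,3.3,-0.75,0,0]'
python3 -m inch '[3.3,-0.75,0,0,3.3,-0.75,0,0,3.3,-0.75,0,0,3.3,-0.75,0,0,3.3,-0.75,0,0]'
python3 -c "
from h import *
s=get_state();print(s['joint_pos'].round(2));T=rot(s['orientation']);print(100*T.T@(np.array([.4975,.0127,.20])-s['tcp_pos']),T.round(3).tolist())"
```

```text
clock: 0.52
tcp_pos: [0.1399, -0.5574, 0.272]
orientation: [-0.001, 0.923, 0.385, 0.0]
wrist_force: [0.6, -0.7, 0.5]
finger_gap: 0.0254
grip_force: 0.0
clock: 0.93
tcp_pos: [0.2304, -0.4129, 0.2718]
orientation: [-0.0, 0.924, 0.383, 0.0]
wrist_force: [0.8, 0.4, 0.6]
finger_gap: -0.0003
grip_force: 0.0
clock: 1.35
tcp_pos: [0.3205, -0.2696, 0.2721]
orientation: [-0.0, 0.924, 0.383, -0.0]
wrist_force: [0.6, 0.1, 0.2]
finger_gap: 0.0002
grip_force: 0.0
clock: 1.77
tcp_pos: [0.4105, -0.1264, 0.2721]
orientation: [-0.0, 0.924, 0.383, -0.0]
wrist_force: [0.5, -0.4, -0.5]
finger_gap: -0.0001
grip_force: 0.0
[-0.49  0.02 -0.23  1.32 -0.    1.87]
[15.98365514 -3.67685078  7.20898568] [[0.707, 0.707, -0.0], [0.707, -0.707, 0.0], [-0.0, -0.0, -1.0]]
```

```bash
python3 -m inch '[3.2,-0.74,1.4,0,3.2,-0.74,1.4,0,3.2,-0.74,1.4,0,3.2,-0.74,1.4,0,3.2,-0.74,1.4,0]'
python3 - <<'E'
from h import *
import json
for i in range(3): eyes.read_camera('wrist')
s=get_state();c=cam('wrist'); im=eyes.read_camera('wrist')[:,:,::-1]; cv2.imwrite('pics/w1.png',im)
print(s['tcp_pos'],proj(c,[[.4975,.0127,.062],[.480,.0197,.124],[.484,.0180,.062]]))
E
```

```text
clock: 2.18
tcp_pos: [0.4974, 0.013, 0.2013]
orientation: [-0.0, 0.924, 0.383, -0.0]
wrist_force: [-0.8, -1.1, 0.3]
finger_gap: 0.0001
grip_force: 0.0
[0.49661386 0.01321545 0.20043125] [[322.98101265 228.26917933]
 [290.3221884  273.59815032]
 [303.00003457 236.52893354]]
```

View pics/w1.png

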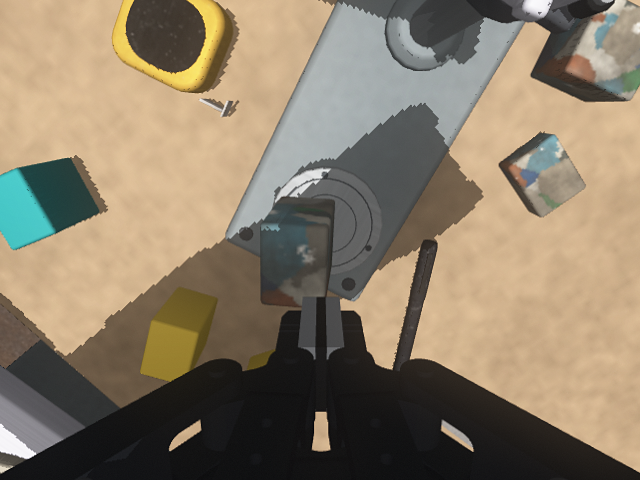

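The wrist view shows the sample's top at about (262–335, 198–305), left of and nearer than the ring centre near (325,220); the fingers point at (320,300). I zoom to pick table rim and block base points.

Run:
```python
from h import *
im=cv2.imread('pics/w1.png')[155:305,235:395]
im=np.clip(255*(im/255.)**.6,0,255).astype(np.uint8)
cv2.imwrite('pics/w1c.png',cv2.resize(im[:,:],None,fx=4,fy=4,interpolation=cv2.INTER_CUBIC))
```

```text
(no output)
```

View pics/w1c.png

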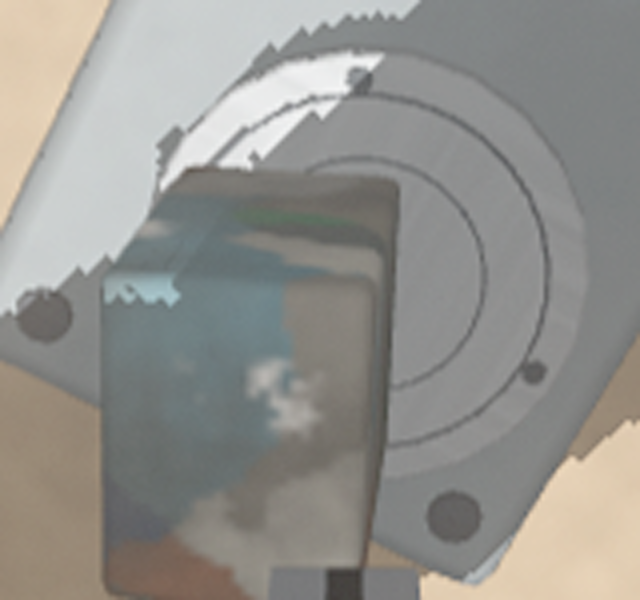

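```bash
cat > m.py <<'E'
from h import *
from scipy.optimize import least_squares
U=np.array([1,1])/2**.5; V=np.array([-1,1])/2**.5
def circ(P,r): return least_squares(lambda c:np.linalg.norm(P[:,:2]-c,axis=1)-r,P[:,:2].mean(0))
E
python3 - <<'E'
from m import *
s=get_state();c=cam('wrist');f=lambda p:[[235+(x+.5)/4-.5,155+(y+.5)/4-.5] for x,y in p]
for pts,r in [([(368,157),(450,195),(486,275),(455,350),(395,386)],.0205),([(300,108),(365,93),(480,132),(549,275),(500,395),(400,443)],.0305),([(290,63),(385,50),(500,105),(587,270),(540,405),(450,460)],.0375)]:
    q=circ(onz(c,f(pts),.062),r); print(q.x,q.fun.round(4))
B=onz(c,f([(185,170),(399,182)]),.0615); T=onz(c,f([(103,272),(383,272),(102,592)]),.123)
print('base far corners u,v', [(b[:2]@U,b[:2]@V) for b in B]); print('top', [(b[:2]@U,b[:2]@V) for b in T])
C=np.array([.4975,.0127]); print('C',C@U,C@V,'tcp',s['tcp_pos'][:2]@U,s['tcp_pos'][:2]@V)
E
```

```text
[0.50025351 0.01273567] [-0.0003 -0.0003  0.0004 -0.0001 -0.0005]
[0.50097514 0.01200444] [-0.0004  0.0001 -0.0001 -0.0002  0.0003 -0.0005]
[0.50000448 0.01290086] [-0.0004  0.0002 -0.0009  0.0004  0.0007 -0.0014]
base far corners u,v [(np.float64(0.38055636666295983), np.float64(-0.31614679644500404)), (np.float64(0.37867758210781516), np.float64(-0.35104602067179463))]
top [(np.float64(0.379831595875654), np.float64(-0.31127712744911923)), (np.float64(0.37995274640129406), np.float64(-0.3472050323923188)), (np.float64(0.3347063760579818), np.float64(-0.30934837151323624))]
C 0.36076587976137653 -0.3428053675192382 tcp 0.35965578934542836 -0.3425524914410402
```

The foot is about 7 mm short in the tool's x and 11 mm off in −y (to the left), total 13 mm, which fits the 8–17 mm given. First nudge: with the tool's +x face on the near end.

```bash
python3 -m inch '[-1.08,-0.18,0,0,-1.08,-0.18,0,0,-1.08,-0.18,0,0,-1.08,-0.18,0,0,-1.08,-0.18,0,0]'
python3 -m inch '[0,0,2.4,0,0,0,2.4,0,0,0,2.4,0,0,0,2.4,0,0,0,2.1,0]'
python3 -m inch '[0,0,0,0,0,0,0,0,0,0,0,0,0,0,0,0,0,0,0,0]'
python3 -c "
from m import *
p=get_state()['tcp_pos'];print(p[:2]@U,p[:2]@V,p[2])
c=cam('scene');im=eyes.read_camera('scene')[:,:,::-1];x,y=proj(c,[p])[0].astype(int)
cv2.imwrite('pics/s2.png',cv2.resize(im[y-50:y+40,x-60:x+60],None,fx=6,fy=6,interpolation=cv2.INTER_CUBIC))"
```

```text
clock: 2.8
tcp_pos: [0.4512, -0.022, 0.2028]
orientation: [0.0, 0.924, 0.382, 0.0]
wrist_force: [0.2, -0.1, -0.2]
finger_gap: 0.0002
grip_force: 0.0
clock: 3.22
tcp_pos: [0.4515, -0.0215, 0.0845]
orientation: [0.0, 0.924, 0.382, 0.0]
wrist_force: [0.2, 1.0, 0.5]
finger_gap: -0.0004
grip_force: 0.0
clock: 3.63
tcp_pos: [0.4537, -0.021, 0.0868]
orientation: [0.001, 0.924, 0.383, 0.001]
wrist_force: [0.3, 0.1, -0.6]
finger_gap: -0.0
grip_force: 0.0
0.30597738352342907 -0.3357001120159403 0.08677983337349529
```

View pics/s2.png

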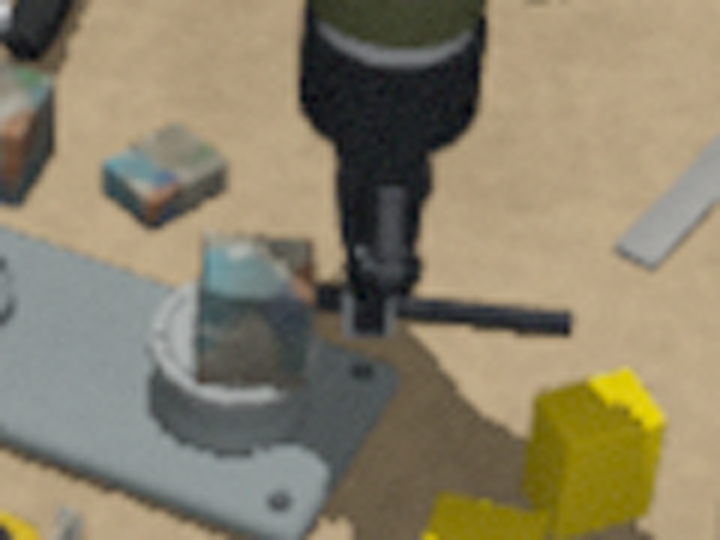

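The crop shows shut fingertips at (370,330), low beside the near end of the sample, with a clear gap, and nothing else touched. Now the slow push.

```bash
cat > st.py <<'E'
from m import *
import time
P=[]
s=get_state();p=s['tcp_pos'];print('u,v,z',(p[:2]@U).round(4),(p[:2]@V).round(4),p[2].round(4),s['wrist_force'].round(1),s['clock'])
E
python3 -m inch '[0.2,-0.04,0.06,0,0.2,-0.04,0.06,0,0.2,-0.04,0.06,0,0.2,-0.04,0.06,0,0.2,-0.04,0.06,0]' | grep -E 'force'; python3 st.py
python3 -m inch '[0.15,0,0,0,0.15,0,0,0,0.15,0,0,0,0.15,0,0,0,0.15,0,0,0]' | grep -E 'force'; python3 st.py
python3 -m inch '[0.1,0,0,0,0.1,0,0,0,0,0,0,0,0,0,0,0,0,0,0,0]'| grep force;  python3 st.py
```

```text
wrist_force: [0.1, -0.9, -0.2]
grip_force: 0.0
u,v,z 0.3157 -0.3325 0.0822 [ 0.1 -0.9 -0.2] 4.1
wrist_force: [0.6, 0.2, -0.6]
grip_force: 0.1
u,v,z 0.323 -0.3326 0.0823 [ 0.6  0.2 -0.6] 4.5167
wrist_force: [-0.1, 0.4, -0.1]
grip_force: 0.0
u,v,z 0.3249 -0.3326 0.0823 [-0.1  0.4 -0.1] 4.9333
```

```bash
python3 -m inch '[0.1,0,0,0,0.1,0,0,0,0.05,0,0,0,0,0,0,0,0,0,0,0]'| grep force;  python3 st.py
python3 -m inch '[-0.4,0,0,0,-0.8,0,0,0,-0.8,0,0,0,0,0,-2.0,0,0,0,-2.0,0]'|grep force
python3 -m inch '[0,0,-2.5,0,0,0,-2.5,0,0,0,-2.8,0,0,0,0,-0.12,0,0,0,-0.12]'|grep force
python3 -m inch '[0,0,0,-0.12,0,0,0,-0.12,0,0,0,-0.12,0,0,0,-0.12,0,0,0,-0.12]'|grep force
python3 -m inch '[0,0,0,-0.12,0,0,0,-0.12,0,0,0,-0.12,0,0,0,-0.12,0,0,0,-0.12]'|grep force
python3 -m inch '[0,0,0,-0.12,0,0,0,0,0,0,0,0,0,0,0,0,0,0,0,0]'
python3 st.py
python3 - <<'E'
from m import *
print(rot(get_state()['orientation']).round(3))
E
```

```text
wrist_force: [-0.8, 0.3, 0.3]
grip_force: 0.0
u,v,z 0.3275 -0.3326 0.0823 [-0.8  0.3  0.3] 5.35
wrist_force: [0.2, 0.4, -0.3]
grip_force: 0.0
wrist_force: [0.4, 0.2, -1.1]
grip_force: 0.0
wrist_force: [0.1, 0.6, -0.2]
grip_force: 0.0
wrist_force: [0.2, 0.0, 0.2]
grip_force: 0.0
clock: 7.43
tcp_pos: [0.4524, -0.0179, 0.2003]
orientation: [0.0, 0.389, 0.921, -0.0]
wrist_force: [-1.0, -0.2, 1.1]
finger_gap: -0.0004
grip_force: 0.0
u,v,z 0.3072 -0.3326 0.2003 [-1.  -0.2  1.1] 7.4333
[[-0.698  0.716 -0.   ]
 [ 0.716  0.698 -0.   ]
 [-0.    -0.    -1.   ]]
```

```bash
python3 -m inch '[-0.25,1.4,0,0,-0.25,1.4,0,0,-0.25,1.4,0,0,-0.25,1.4,0,0,0,0,0,0]'|grep force
python3 - <<'E'
from m import *
for i in range(4): eyes.read_camera('wrist')
p=get_state()['tcp_pos'];c=cam('wrist'); im=eyes.read_camera('wrist')[:,:,::-1]; cv2.imwrite('pics/w2.png',im)
x,y=proj(c,[[.5004,.0125,.062]])[0].astype(int);print(x,y,p,p[:2]@U,p[:2]@V)
x0,y0=x-80,y-60;print(x0,y0)
im=np.clip(255*(im[y0:y0+150,x0:x0+160]/255.)**.6,0,255).astype(np.uint8)
cv2.imwrite('pics/w2c.png',cv2.resize(im,None,fx=4,fy=4,interpolation=cv2.INTER_CUBIC))
E
```

```text
wrist_force: [0.0, -0.3, 1.4]
grip_force: 0.0
319 231 [0.49889147 0.01410071 0.20008533] 0.3627402496306565 -0.34279883780253234
239 171
```

View pics/w2c.png

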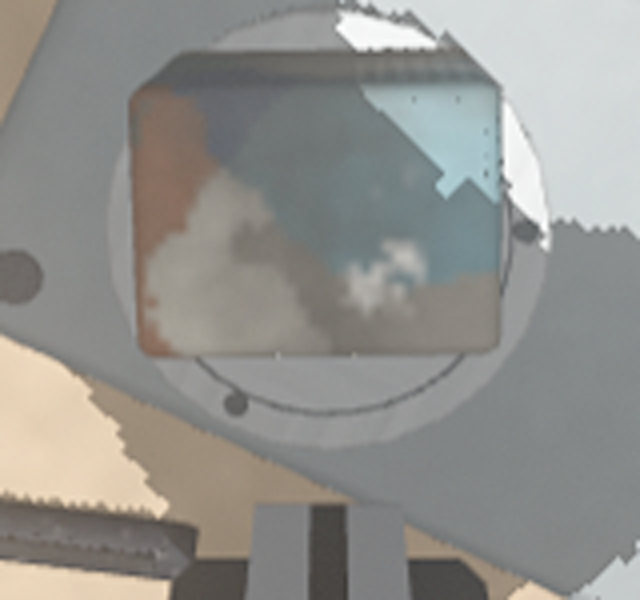

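The crop shows the block's top at (130–500, 85–355) with its base far edge at y≈50, centred left-right within the rim (108–548) but still too far up (+v). The u nudge worked.

Run:
```python
from m import *
c=cam('wrist');f=lambda p:[[239+(x+.5)/4-.5,171+(y+.5)/4-.5] for x,y in p]
q=circ(onz(c,f([(108,235),(160,370),(325,448),(480,385),(548,225),(215,45),(300,13)]),.062),.0375);print(q.x,q.fun.round(4),q.x@U,q.x@V)
q2=circ(onz(c,f([(200,360),(260,397),(325,412),(400,400),(465,355)]),.062),.0305);print(q2.x,q2.fun.round(4),q2.x@U,q2.x@V)
g=lambda B:[((b[:2]@U).round(4),(b[:2]@V).round(4)) for b in B]
print('base',g(onz(c,f([(180,50),(450,50)]),.0615)),'top',g(onz(c,f([(130,87),(500,87),(138,356),(500,356)]),.123)))
```

```text
[0.50060959 0.01374118] [-0.0009 -0.0005  0.0003 -0.0007 -0.0011 -0.0006  0.    ] 0.36370092355464084 -0.344267954425248
[0.5012925  0.01362517] [ 0.0001 -0.0002  0.      0.0002 -0.0001] 0.3641017779732228 -0.3448328769426014
base [(np.float64(0.3402), np.float64(-0.3128)), (np.float64(0.3836), np.float64(-0.3133))] top [(np.float64(0.3392), np.float64(-0.307)), (np.float64(0.3854), np.float64(-0.3075)), (np.float64(0.3386), np.float64(-0.3427)), (np.float64(0.3861), np.float64(-0.3432))]
```

```bash
python3 -m inch '[1.4,0.1,0,0,1.4,0,0,0,1.4,0,0,0,1.3,0,0,0,0,0,0,0]'|grep force; python3 st.py
python3 -m inch '[0,0,2.4,0,0,0,2.4,0,0,0,2.4,0,0,0,2.4,0,0,0,2.2,0]'|grep force
python3 -m inch '[0,0,0,0,0,0,0,0,0,0,0,0,0,0,0,0,0,0,0,0]'|grep force; python3 st.py
```

```text
wrist_force: [-0.1, -0.4, -0.2]
grip_force: 0.0
u,v,z 0.3643 -0.2848 0.2004 [-0.1 -0.4 -0.2] 8.5167
wrist_force: [0.4, -0.1, -0.6]
grip_force: 0.0
wrist_force: [-0.3, -0.6, -1.0]
grip_force: 0.0
u,v,z 0.3658 -0.2891 0.0838 [-0.3 -0.6 -1. ] 9.35
```

```bash
python3 -m inch '[-0.25,-0.05,0.1,0,-0.25,-0.05,0.1,0,-0.2,0,0,0,-0.2,0,0,0,-0.2,0,0,0]'|grep wrist; python3 st.py
python3 -m inch '[-0.14,0,0,0,-0.14,0,0,0,-0.14,0,0,0,-0.14,0,0,0,-0.14,0,0,0]'|grep wrist; python3 st.py
python3 -m inch '[-0.12,0,0,0,-0.12,0,0,0,-0.12,0,0,0,-0.12,0,0,0,0,0,0,0]'|grep wrist; python3 st.py
python3 - <<'E'
from m import *
p=get_state()['tcp_pos'];c=cam('scene');im=eyes.read_camera('scene')[:,:,::-1];x,y=proj(c,[[.5,.013,.09]])[0].astype(int)
cv2.imwrite('pics/s3.png',cv2.resize(im[y-50:y+40,x-60:x+60],None,fx=6,fy=6,interpolation=cv2.INTER_CUBIC))
E
```

```text
wrist_force: [0.6, 0.4, -0.1]
u,v,z 0.3638 -0.2994 0.0803 [ 0.6  0.4 -0.1] 9.7667
wrist_force: [0.1, 0.7, -0.1]
u,v,z 0.3637 -0.3062 0.0802 [ 0.1  0.7 -0.1] 10.1833
wrist_force: [-0.1, -0.9, 0.3]
u,v,z 0.3638 -0.3113 0.0803 [-0.1 -0.9  0.3] 10.6
```

View pics/s3.png

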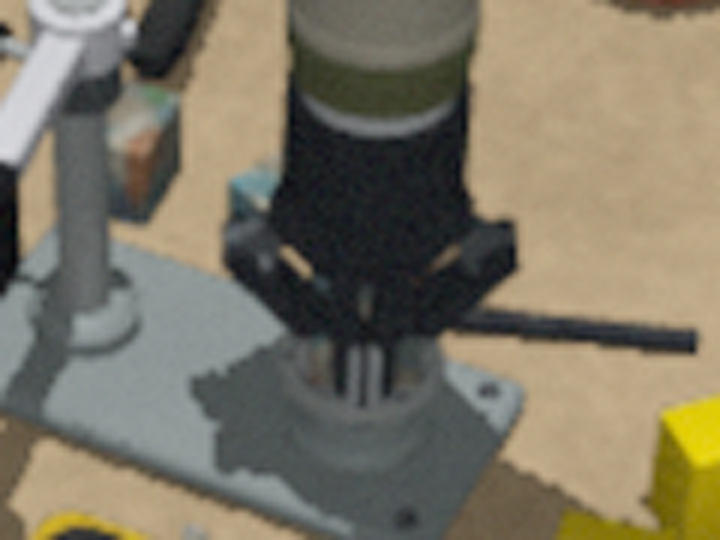

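The crop shows the tips low at (365,400) in front of the block, which is hidden but standing behind them. Finishing the push, then backing off to measure.

```bash
python3 -m inch '[-0.12,0,0,0,-0.12,0,0,0,-0.1,0,0,0,0,0,0,0,0,0,0,0]'|grep wrist; python3 st.py
python3 -m inch '[0.4,0,0,0,0.8,0,0,0,0.8,0,0,0,0,0,-2,0,0,0,-2.2,0]'|grep wrist
python3 -m inch '[0,0,-2.6,0,0,0,-2.6,0,0,0,-2.6,0,-1.5,0,0,0,-1.5,0,0,0]'|grep wrist
python3 -m inch '[-1,0,0,0,-0.6,0,0,0,0,0,0,0,0,0,0,0,0,0,0,0]'|grep wrist
python3 st.py
python3 - <<'E'
from m import *
for i in range(4): eyes.read_camera('wrist')
c=cam('wrist'); im=eyes.read_camera('wrist')[:,:,::-1]; cv2.imwrite('pics/w3.png',im)
np.savez('w3.npz',K=c[0],D=c[1],o=c[2],R=c[3])
x,y=proj(c,[[.5009,.0135,.062]])[0].astype(int)
x0,y0=x-80,y-60;print(x0,y0)
im=np.clip(255*(im[y0:y0+150,x0:x0+160]/255.)**.6,0,255).astype(np.uint8)
cv2.imwrite('pics/w3c.png',cv2.resize(im,None,fx=4,fy=4,interpolation=cv2.INTER_CUBIC))
E
```

```text
wrist_force: [-0.8, -0.7, 0.1]
u,v,z 0.3637 -0.3145 0.0803 [-0.8 -0.7  0.1] 11.0667
wrist_force: [1.1, -0.1, -0.4]
wrist_force: [-0.5, -0.1, 0.1]
wrist_force: [0.3, 0.2, -0.1]
u,v,z 0.3628 -0.3397 0.1992 [ 0.3  0.2 -0.1] 12.3167
239 174
```

View pics/w3c.png

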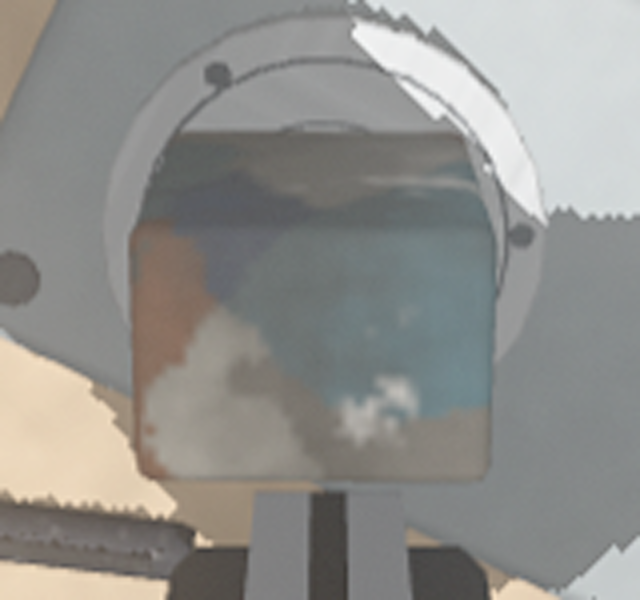

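The crop shows the base edge at y≈131 just inside the inner ring's top (322,122), and base midpoint x≈322 against the ring's 322–325: nearly central.

Run:
```python
from m import *
d=np.load('w3.npz');c=(d['K'],d['D'],d['o'],d['R']);f=lambda p:[[239+(x+.5)/4-.5,174+(y+.5)/4-.5] for x,y in p]
for pts,r in [([(104,220),(140,120),(215,45),(325,14),(440,55),(515,140),(545,225)],.0375),([(180,128),(240,80),(320,60),(400,77),(470,133),(506,235)],.0305)]:
    q=circ(onz(c,f(pts),.062),r);print(q.fun.round(4),(q.x@U).round(4),(q.x@V).round(4))
g=lambda B:[((b[:2]@U).round(4),(b[:2]@V).round(4)) for b in B]
print('base',g(onz(c,f([(178,131),(466,131)]),.062)),'top',g(onz(c,f([(130,230),(494,230),(143,480),(488,480)]),.124)), 'ring41 top',g(onz(c,f([(322,122)]),.062)))
```

```text
[-0.001  -0.0009  0.0004  0.0012 -0.0002 -0.0012 -0.0004] 0.3634 -0.3449
[-0.0002 -0.      0.0002  0.     -0.0001 -0.0001] 0.3634 -0.3442
base [(np.float64(0.34), np.float64(-0.325)), (np.float64(0.387), np.float64(-0.3255))] top [(np.float64(0.3391), np.float64(-0.3239)), (np.float64(0.3856), np.float64(-0.3244)), (np.float64(0.3393), np.float64(-0.3587)), (np.float64(0.3855), np.float64(-0.3592))] ring41 top [(np.float64(0.3635), np.float64(-0.3238))]
```

The sample is within about 1 mm, with a slight lean still in +v. One more 1.5 mm tap.

```bash
python3 -m inch '[1.3,0.1,0,0,1.3,0,0,0,1.3,0,0,0,1.2,0,0,0,0,0,0,0]'|grep wrist; python3 st.py
python3 -m inch '[0,0,2.4,0,0,0,2.4,0,0,0,2.4,0,0,0,2.4,0,0,0,2.3,0]'|grep wrist
python3 -m inch '[-0.3,0,0,0,-0.3,0,0,0,-0.3,0,0,0,-0.3,0,0,0,0,0,0,0]'|grep wrist; python3 st.py
```

```text
wrist_force: [0.2, -0.7, -0.7]
u,v,z 0.3645 -0.2862 0.2004 [ 0.2 -0.7 -0.7] 12.9833
wrist_force: [0.0, 0.0, -0.1]
wrist_force: [-0.4, 0.6, 0.5]
u,v,z 0.3659 -0.3032 0.0829 [-0.4  0.6  0.5] 13.8167
```

```bash
python3 -m inch '[-0.2,-0.1,0.1,0,-0.2,-0.05,0.1,0,-0.2,0,0,0,-0.15,0,0,0,-0.15,0,0,0]'|grep wrist; python3 st.py
python3 -m inch '[-0.1,0,0,0,-0.1,0,0,0,-0.1,0,0,0,0,0,0,0,0,0,0,0]'|grep wrist; python3 st.py
```

```text
wrist_force: [-0.1, -0.2, 0.9]
u,v,z 0.3632 -0.3106 0.0793 [-0.1 -0.2  0.9] 14.2333
wrist_force: [-0.1, -0.4, -1.0]
u,v,z 0.3631 -0.3133 0.0792 [-0.1 -0.4 -1. ] 14.65
```

```bash
python3 -m inch '[-0.1,0,0,0,-0.1,0,0,0,-0.07,0,0,0,0,0,0,0,0,0,0,0]'|grep wrist; python3 st.py
python3 -m inch '[0.4,0,0,0,0.8,0,0,0,0.8,0,0,0,0,0,-2,0,0,0,-2.2,0]'|grep wrist
python3 -m inch '[0,0,-2.6,0,0,0,-2.6,0,0,0,-2.6,0,-1.5,0,0,0,-1.5,0,0,0]'|grep wrist
python3 -m inch '[-1,0,0,0,-0.6,0,0,0,0,0,0,0,0,0,0,0,0,0,0,0]'|grep wrist
python3 st.py
python3 - <<'E'
from m import *
for i in range(4): eyes.read_camera('wrist')
c=cam('wrist'); im=eyes.read_camera('wrist')[:,:,::-1]; cv2.imwrite('pics/w4.png',im)
np.savez('w4.npz',K=c[0],D=c[1],o=c[2],R=c[3])
x,y=proj(c,[[.5004,.0135,.062]])[0].astype(int)
x0,y0=x-80,y-60;print(x0,y0)
im=np.clip(255*(im[y0:y0+150,x0:x0+160]/255.)**.6,0,255).astype(np.uint8)
cv2.imwrite('pics/w4c.png',cv2.resize(im,None,fx=4,fy=4,interpolation=cv2.INTER_CUBIC))
E
```

```text
wrist_force: [-0.6, -0.1, -0.1]
u,v,z 0.3631 -0.3161 0.0792 [-0.6 -0.1 -0.1] 15.0667
wrist_force: [0.5, 0.8, 0.3]
wrist_force: [-0.9, -0.1, 0.1]
wrist_force: [-0.4, 0.6, 0.7]
u,v,z 0.3624 -0.3414 0.1982 [-0.4  0.6  0.7] 16.3167
240 172
```

View pics/w4c.png

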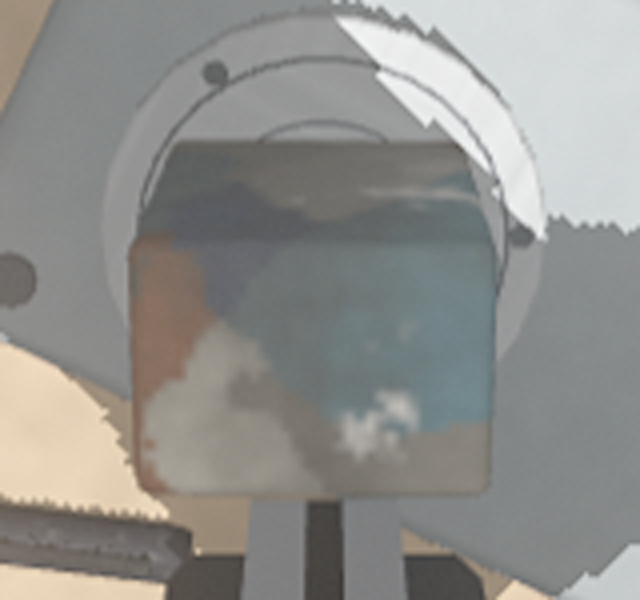

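The crop shows the base edge (y≈142) cutting the inner ring as an 18 mm offset should, with left and right matching: the foot is central to about 1 mm. Next is the gauge: rise, turn and go over to the far (+y) side of it.

```bash
python3 -m inch '[0,0,-2,-0.12,0,0,-2,-0.12,0,0,-2,-0.12,0,0,-2,-0.12,0,0,-2,-0.12]'|grep wrist
python3 -m inch '[0,0,0,-0.12,0,0,0,-0.12,0,0,0,-0.12,0,0,0,-0.12,0,0,0,-0.12]'|grep wrist
python3 -m inch '[0,0,0,-0.05,0,0,0,-0.05,0,0,0,0,0,0,0,0,0,0,0,0]'|grep wrist
cat > g.py <<'E'
from m import *
import sys
s=get_state();T=rot(s['orientation']);col=np.array([.6346,.0542]);p=s['tcp_pos']
yaw=np.arctan2(T[1,0],T[0,0])%(2*np.pi)
def rt(phi): return np.array([np.cos(phi),np.sin(phi)]),np.array([-np.sin(phi),np.cos(phi)])
r,t=rt(yaw-np.pi/2); d=p[:2]-col
print('clock',s['clock'],'phi(tool)',round(yaw-np.pi/2,4),'radial,tang mm',(1e3*d@r).round(1),(1e3*d@t).round(1),'z',p[2].round(4),'q',s['joint_pos'].round(2)[[0,5]],s['wrist_force'].round(1))
if len(sys.argv)>1:
    r,t=rt(2.0885); tg=col+.14*r-.064*t; print('to start, tool cm',(100*T.T@(np.r_[tg,.2]-p)).round(2))
E
python3 g.py 1
python3 - <<'E'
from m import *
c=cam('top'); im=eyes.read_camera('top')[:,:,::-1]
k=(im.max(2)<60).astype(np.uint8); z=np.zeros_like(k); z[185:235,250:290]=k[185:235,250:290]
n,l,st,ce=cv2.connectedComponentsWithStats(z);i=1+np.argmax(st[1:,4]);print(st[i],ce[i],onz(c,[ce[i]],.225))
E
```

```text
wrist_force: [0.1, -0.2, 0.4]
wrist_force: [-0.2, 1.0, 0.4]
wrist_force: [0.5, -0.6, -0.2]
clock 17.8167 phi(tool) 2.0739 radial,tang mm 31.2 138.3 z 0.2993 q [-0.13 -0.63] [ 0.5 -0.6 -0.2]
to start, tool cm [-20.02  10.98   9.93]
[260 201  19  22 211] [269.27962085 212.04265403] [[0.5643391  0.17694005 0.225     ]]
```

```bash
python3 -m inch '[-2,1.1,0,0,-2,1.1,0,0,-2,1.1,0,0,-2,1.1,0,0,-2,1.1,0,0]'|grep wrist
python3 -m inch '[-2,1.1,0,0,-2,1.1,0,0,-2,1.1,0,0,-2,1.1,0,0,-2,1.1,0,0]'|grep wrist
python3 -m inch '[0,0,0,0,0,0,0,0,0,0,0,0,0,0,0,0,0,0,0,0]'|grep wrist
python3 g.py 1
```

```text
wrist_force: [1.0, -0.4, -0.4]
wrist_force: [-0.2, 0.2, 0.2]
wrist_force: [-0.2, 0.4, 0.1]
clock 19.1167 phi(tool) 2.0738 radial,tang mm 140.7 -60.9 z 0.2997 q [ 0.2 -0.3] [-0.2  0.4  0.1]
to start, tool cm [-0.1   0.03  9.97]
```

```bash
python3 -m inch '[0,0,2,0,0,0,2,0,0,0,2,0,0,0,2,0,0,0,1.9,0]'|grep wrist
python3 -m inch '[0.6,0,0,0,0.6,0,0,0,0.5,0,0,0,0.4,0,0,-0.015,0,0,0,0]'|grep wrist
python3 g.py
```

```text
wrist_force: [-0.1, -0.6, 0.2]
wrist_force: [-0.9, 0.2, 0.1]
clock 19.95 phi(tool) 2.0906 radial,tang mm 140.2 -42.7 z 0.2023 q [ 0.19 -0.33] [-0.9  0.2  0.1]
```

```bash
python3 -m inch '[0.4,0,0,0,0.4,0,0,0,0.7,0.17,0,-0.05,0.7,0.17,0,-0.05,0.7,0.17,0,-0.05]'|grep wrist; python3 g.py
python3 -m inch '[0.7,0.17,0,-0.05,0.7,0.17,0,-0.05,0.7,0.17,0,-0.05,0.7,0.17,0,-0.05,0.7,0.17,0,-0.05]'|grep wrist; python3 g.py
python3 - <<'E'
from m import *
c=cam('top'); im=eyes.read_camera('top')[:,:,::-1]; cv2.imwrite('pics/t5.png',im)
E
```

```text
wrist_force: [1.6, -0.2, 2.2]
clock 20.3667 phi(tool) 2.2425 radial,tang mm 140.5 -35.7 z 0.2012 q [ 0.18 -0.49] [ 1.6 -0.2  2.2]
wrist_force: [1.2, -0.4, 2.3]
clock 20.7833 phi(tool) 2.4925 radial,tang mm 141.0 -36.1 z 0.2012 q [ 0.16 -0.76] [ 1.2 -0.4  2.3]
```

Contact force of about 2 N and the geometry agrees (tang −36 mm). Continuing round to about 0.15 rad short of home.

```bash
python3 -m inch '[0.7,0.17,0,-0.05,0.7,0.17,0,-0.05,0.7,0.17,0,-0.05,0.7,0.17,0,-0.05,0.7,0.17,0,-0.05]'|grep wrist; python3 g.py
python3 -m inch '[0.7,0.17,0,-0.05,0.7,0.17,0,-0.05,0.7,0.17,0,-0.05,0.7,0.17,0,-0.05,0.7,0.17,0,-0.05]'|grep wrist; python3 g.py
python3 -m inch '[0.7,0.17,0,-0.05,0.7,0.17,0,-0.05,0.7,0.17,0,-0.05,0.7,0.17,0,-0.05,0.7,0.17,0,-0.05]'|grep wrist; python3 g.py
python3 - <<'E'
from m import *
c=cam('wrist'); im=eyes.read_camera('wrist')[:,:,::-1]; cv2.imwrite('pics/w5.png',im)
col=np.array([.6346,.0542])
K=(im.max(2)<50).astype(np.uint8)
p=get_state()['tcp_pos'];print(p,proj(c,[[*p[:2],.2]]))
E
```

```text
wrist_force: [1.2, 0.4, -0.2]
clock 21.25 phi(tool) 2.7416 radial,tang mm 141.9 -36.5 z 0.2005 q [ 0.12 -1.05] [ 1.2  0.4 -0.2]
wrist_force: [0.5, 0.5, -0.6]
clock 21.6667 phi(tool) 2.9916 radial,tang mm 142.1 -37.2 z 0.2004 q [ 0.06 -1.36] [ 0.5  0.5 -0.6]
wrist_force: [0.2, 1.3, -0.4]
clock 22.0833 phi(tool) 3.2415 radial,tang mm 142.2 -37.9 z 0.2004 q [-0.   -1.68] [ 0.2  1.3 -0.4]
[0.48919102 0.07670349 0.20041636] [[322.80261826 329.48527156]]
```

```bash
python3 -m inch '[0.7,0.17,0,-0.05,0.7,0.17,0,-0.05,0.55,0.1,0,-0.04,0.42,0.1,0,-0.03,0.28,0.05,0,-0.02]'|grep wrist; python3 g.py
python3 -m inch '[0.1,0,0,0,0.1,0,0,0,0.1,0,0,0,0,0,0,0,0,0,0,0]'|grep wrist; python3 g.py
python3 -m inch '[0.1,0,0,0,0.1,0,0,0,0.1,0,0,0,0,0,0,0,0,0,0,0]'|grep wrist; python3 g.py
```

```text
wrist_force: [-1.0, 0.7, 0.0]
clock 22.55 phi(tool) 3.4291 radial,tang mm 141.5 -38.1 z 0.2003 q [-0.06 -1.92] [-1.   0.7  0. ]
wrist_force: [1.0, 0.1, -0.1]
clock 22.9667 phi(tool) 3.4296 radial,tang mm 141.2 -35.3 z 0.2003 q [-0.07 -1.92] [ 1.   0.1 -0.1]
wrist_force: [-2.4, 5.1, 1.1]
clock 23.3833 phi(tool) 3.4308 radial,tang mm 141.4 -33.7 z 0.2003 q [-0.07 -1.93] [-2.4  5.1  1.1]
```

Force jumped to 5.6 N against the push with the tang at −33.7 mm: the stop. A last 1 mm, then back off and check.

```bash
python3 -m inch '[0.1,0,0,0,0,0,0,0,0,0,0,0,0,0,0,0,0,0,0,0]'|grep wrist; python3 g.py
python3 -m inch '[-0.3,0,0,0,-1,0,0,0,-1.5,0,0,0,-1.5,0,0,0,-1.5,0,0,0]'|grep wrist; python3 g.py
python3 -m inch '[-1.5,0,-2,0,-1.5,0,-2,0,-1.5,0,-2,0,-1.5,0,-2,0,0,0,0,0]'|grep wrist
python3 - <<'E'
from m import *
for n in ['top','scene']:
    c=cam(n); im=eyes.read_camera(n)[:,:,::-1]; cv2.imwrite(f'pics/{n}9.png',im); h=cv2.cvtColor(im,cv2.COLOR_BGR2HSV)
    print(n,'pred gauge centre, tip, sample top',proj(c,[[.5007,.0132,.2],[.5007,.0132,.14],[.5007,.0132,.124]]).round(1).tolist())
    x,y=proj(c,[[.5007,.0132,.22]])[0].astype(int); k=(im[y-30:y+30,x-30:x+30].max(2)<60).astype(np.uint8)
    N,l,st,ce=cv2.connectedComponentsWithStats(k)
    for i in range(1,N):
        if st[i,4]>60: print(st[i],ce[i]+[x-30,y-30],'at z.225',onz(c,[ce[i]+[x-30,y-30]],.225).round(4))
    o=cv2.imread(f'pics/{n}0.png')
    for nm,lo,hi,sr in [('yellow',(22,150,80),(35,255,255),0),('turq',(80,130,60),(100,255,255),0)]:
        r=[]
        for I in (o,im):
            K=cv2.inRange(cv2.cvtColor(I,cv2.COLOR_BGR2HSV),lo,hi);N,l,st,ce=cv2.connectedComponentsWithStats(K)
            r.append([ce[i].round(1).tolist() for i in range(1,N) if st[i,4]>80])
        print(nm,r)
E
```

```text
wrist_force: [-1.2, 9.1, 1.9]
clock 23.8 phi(tool) 3.4316 radial,tang mm 141.3 -33.7 z 0.2003 q [-0.07 -1.93] [-1.2  9.1  1.9]
wrist_force: [0.3, 0.5, -0.3]
clock 24.2167 phi(tool) 3.4291 radial,tang mm 141.5 -89.9 z 0.2003 q [ 0.04 -1.82] [ 0.3  0.5 -0.3]
wrist_force: [0.2, -1.2, -0.1]
top pred gauge centre, tip, sample top [[337.2, 239.7], [336.5, 241.6], [336.3, 242.1]]
[ 19  23  22  17 180] [336.77777778 239.81666667] at z.225 [[0.4985 0.0149 0.225 ]]
yellow [[[365.3, 297.0], [331.1, 301.1]], [[365.3, 297.0], [331.1, 301.2]]]
turq [[[278.5, 296.4]], []]
scene pred gauge centre, tip, sample top [[352.6, 225.2], [351.6, 243.2], [351.4, 247.8]]
[   0    0   39   52 1121] [335.88314005 213.12221231] at z.225 [[0.5416 0.031  0.225 ]]
yellow [[[401.0, 295.4], [304.3, 308.6], [372.3, 416.6]], [[400.9, 295.6], [304.5, 309.0], [372.6, 416.5]]]
turq [[[108.1, 11.4], [129.3, 67.3], [350.1, 334.8]], [[114.8, 11.4], [124.8, 57.7], [135.2, 104.5], [350.1, 334.6]]]
```

The gauge is over the table centre within 2 mm by the top view, the look-alikes haven't moved, and the sample hasn't been touched since its check. Handing in.

```bash
python3 -c "
from workcell import env
print(env.hand_in())"
```

```text
the job is handed in; nothing more can be done
None
```

I nudged the sample to within about 1 mm of the table's middle with light, low taps, swung the gauge home against its stop over it, and handed the job in at about 25 s. I did not see the sample again after the gauge swing, but nothing touched it in that time.

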